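Reverse the ratchet clamp and grip the heat sink

ROBOT

A 7-joint arm with a two-finger parallel gripper is mounted at the origin on the work surface. World frame = base frame: x ahead of the robot, y to its left, z up, the work surface at z = 0. Lengths are in m, angles in rad, forces in N, time in s.
With the tool pointing down it reaches from about 0.425 to 0.925 m from the base axis. Payload 6.8 kg.
Tool frame: the origin (TCP) lies at the very end of the fingers, on their centre line; the grasp point (between the pads) lies 19 mm behind it; z points along the fingers, y is the line along which they close (so a half turn about z gives the same grasp; the last joint's range is limited). The gripper opens to 85 mm and grips with 20 to 120 N. Pads are 22 mm wide; open, the fingers measure 114 mm over their backs; the gripper's body (76 mm by 85 mm) begins 54 mm behind the grasp point. The pads swing forward as they close: fully open they stand 13 mm farther back than shut.
Start: joints at [-1.262, 0.477, 0.022, 1.555, -0.011, 1.109, -0.083], TCP at [0.273, 0.617, 0.231] pointing down, gripper open.
Joint ranges: [-2.96, 2.96], [-0.34, 2.1], [-1.41, 1.46], [0.24, 2.44], [-1.37, 4.51], [0.17, 1.92], [-2.96, 2.96]. Speed limits (rad/s): [2.39, 2.39, 3.14, 3.14, 3.14, 3.14, 3.14].

INTERFACE

Orientations are given as a rotation vector (axis times angle).
In Python, from bench import get_obs, viewer, r gives the robot as it stands. The module is installed in compiled form; this text tells all that it offers.
- The arm moves only by the tool play_rows, never from a script. Its argument "commands" is a list that holds one entry, the list of rows, each a list of 5 numbers: the gripper's target within -1 to 1 (shut at 1, half-way at 0, fully open at -1), then the shift along the tool's x, y, z scaled (see below), then the turn about the tool's z scaled (see below). A call has 1 to 12 rows; each row is the pose to reach, as a shift and turn from the pose commanded when the call began, along the tool's axes at that moment; what a row does not reach only later rows make up. The controller multiplies each number of a shift by 0.2 m and each number of a turn by pi/2 rad. A row lasts 1/12 s, in which the tool goes at most 41.7 mm and 7.16 degrees, less where a joint would pass 70% of its speed; a pose out of reach is approached as far as the arm can. A call with a number of a shift or a turn outside -1 to 1 is refused whole. A call with a gripper value outside its range is refused whole. The fingers move at their own pace and stop on an object; "grip_force" is the grip in N (left out, the last holds). Time passes only in rows, so rows that repeat a pose let the fingers close. It gives the time, the measured TCP pose, the force, the opening and the grip force at its end, in the units of the state.
- get_obs(): the state, without advancing time (a new reading comes with each control period).
- viewer.grab_frame(name): name is "scene" or "top" or "wrist"; returns a dict with "pixels" (384x512x3 uint8, red, green, blue), "fovy" (degrees; the focal length in pixels is half the picture's height over the tangent of half this angle, whatever the lens; pixels are square), "cx", "cy" (the principal point, pixels), "world_to_cam" (4x4, takes a point from world to camera coordinates); the wrist camera has in their place "hand_eye" (4x4, takes a point from camera to tool coordinates, whose origin is the TCP and whose axes are the flange's). Camera axes: x right, y up, looking along -z (the intrinsics and any distortion apply to the point x, -y, -z); pixel columns grow to the right and rows downward; lengths in m; the calibration is good to about 2 mm. A picture is of the moment at which its call begins: read the wrist's pose just before it. There is no depth.
- r.hand_in(): hands the job in; it is judged then, once.
Trained networks look in a picture, given as the dict that the camera call returned (one of the last four; its "shot" number tells which), for a name from the list of things; names that differ only in an ending like _2 or _b are one class to them, and where a whole thing is asked for, a point or a joint stands for the part that bears it (a point fixed in the world has none). Each returns a list of dicts, best first, with "score" (0 to 1); they miss things now and then, are a little off and sometimes report something else, mostly with a low value. They report only what shows in the picture. A call takes as long as a camera call.
- viewer.trace(picture, thing): "pixels" (384x512 bool, what is visible of it) and "rect" ([left, top, right, bottom] in pixels, round what is visible of it).
The state is a dict: "clock": time; "joints": joint angles; "qvel": joint speeds; "tau": joint torques, N m; "tcp_pos": TCP position; "orientation": TCP orientation; "contact_force": force on the tool from outside, world axes, zero at the start; "moment": the same for the moment, N m; "grip_width": finger opening in m; "gripper_force": force on a finger pad.
Only numpy, scipy, OpenCV 4.12 (cv2) and the standard library are available. Lean on these libraries where they do the work, as an engineer would, in place of code of your own. Each camera call takes 0.05 s, during which the arm holds its last target. There are 200 camera calls.

TASK

The finned heat sink stands loose in the ratchet clamp and has to be held for drilling. Throw the small direction lever on top of the ratchet fully over, clockwise as seen from above, then swing the handle well back anticlockwise to feel that it free-wheels that way (the jaw must not be driven open), and work the handle clockwise, with further strokes if needed, until the jaw grips the heat sink firmly but without crushing it. Let go, with the lever left thrown over, and leave the solder spool and the little flux bottle as they are.

Things in the scene. Friction and masses are not known exactly. Their poses are not given: they have to be found in the camera images.
- ratchet_axis (a point): Bench clamp of dark steel, bolted down: bed 330 x 90 mm, 30 high; round steel ratchet head, 84 across, top 90 mm above the bench. Point on the head's upright axis, 92 mm above the bench; x runs along the bed to jaw, heat sink, anvil; z up. Lever clockwise: clockwise strokes close the jaw 12 mm per rad, anticlockwise free-wheel; lever anticlockwise: the reverse (opens). Lost motion up to 0.4 rad.
- lever (a joint): Angle (rad) of the direction lever relative to the handle, positive clockwise from above: 0 at its anticlockwise stop (found within 0.1 of it), 0.6 straight opposite the handle, 1.2 at its clockwise stop. It stays where left and turns with the handle; about the middle neither pawl holds; past 0.95 it is over, but push it to its stop.
- lever_tip (a point): Push point in the direction lever: dark steel fin on top of the head, on its side away from the handle, 8 mm thick, pivoting on the head's axis, reaching 48 mm from it, 92 to 120 mm above the bench. Point 38 mm from the axis, 108 mm up; x points outward along the fin. Moves at 1.5 to 4 N pushed sideways here (shut fingertips); at its stop it turns the handle (up to 30 N): stop as the push rises.
- handle (a joint): Angle (rad) of the handle about the ratchet axis, positive clockwise seen from above; stops at -0.75 and +0.75. At 0 it points along minus x of ratchet_axis, towards the robot. Found between about -0.2 and 0.5.
- knob_mid (a point): Middle of the black upright knob at the handle's end, spins freely: 18 mm across, 85 to 135 mm up (bar top at 82), 125 mm from the ratchet axis; point 113 up. Force along its path: 1 to 3 N free-wheeling; 8 N moving the free jaw (up to 3 less read at a standstill), then rising with the grip: 2 N more at 20 N jaw force, 4.3 N more at 45 N (right), 8.6 N more at 90 N (too much). Holds if let go.
- jaw (a joint): How far (m) the moving jaw has been driven towards the anvil from where it was found: 0 at the start, negative if driven open. The grip begins somewhere between 7 and 19 mm. The jaw stays where it is left.
- pad: The moving jaw's black pad, 70 mm wide, 50 mm tall, sprung on the jaw at 20 N per mm with 6 mm of give. Its face is 112 mm along x from this origin, which lies at bench level on the ratchet axis when the jaw is at 0 and moves with the pad.
- heatsink: Loose finned aluminium heat sink, 50 mm along the bed, 60 mm wide, 50 mm tall, 0.25 kg, standing on the bed between the pad and the anvil. Origin at the centre of its underside, z up. It need not be touched by the robot.
- spool: Bystander: aluminium solder spool, 54 mm in diameter, 40 mm tall, standing beside the clamp on its +y side. Origin at the centre of its underside.
- fluxbottle: Bystander: small white bottle, 36 mm in diameter, 75 mm tall, standing beside the clamp on its -y side. Origin at the centre of its underside.

How it is judged:
On the way, in this order (a step that is already met when the one before it is completed fails the run):
1. the direction lever is thrown over to the clockwise side (value of joint lever above 0.95 rad), for 0.2 s.
2. with the lever over, the handle is swung back anticlockwise, free-wheeling (value of joint handle below -0.4 rad and value of joint lever above 0.95 rad), for 0.1 s.
At the end, for the whole second after the job is handed in: The jaw pad presses on the heat sink with 20 to 90 N, the direction lever is still over to the clockwise side (joint above 0.95, stop at 1.2), and the heat sink stands upright (within 0.1 rad) and still (below 10 mm/s) (contact force between pad and heatsink between 20 and 90 N and value of joint lever above 0.95 rad and angle between heatsink's own z axis and vertical below 0.1 rad and linear speed of heatsink below 0.01 m/s); the robot touches nothing.
It fails at once if the jaw is driven open by more than 3 mm (value of joint jaw below -0.003 m).
It fails at once if the heat sink is crushed: the jaw presses on it with more than 90 N (contact force between pad and heatsink above 90 N).
It fails at once if the solder spool is moved by more than 20 mm (distance of spool from where it was at the start of the episode above 0.02 m).
It fails at once if the flux bottle is moved by more than 20 mm (distance of fluxbottle from where it was at the start of the episode above 0.02 m).
It also fails if it takes over 70 s, if anything falls off the work surface, if the arm or the gripper's body presses on something with over 40 N, if the wrist force passes 120 N, or if a joint passes its speed limit or range.

## Working session

There is one attempt and no reset: what is moved stays moved. The work goes in short steps, Python scripts to look and compute and a tool call to move; the robot and the scene stay as the last step left them, time stands still between calls to the robot, and variables do not carry over. Pictures are saved under pics/ and viewed, at most 10 in all, crops included, and the job is handed in when it is done.

Besides the shell and the picture viewer there is one more tool, called after "Request:" as a command line: name --argument value ..., lists and objects as JSON in quotes. play_rows: Moves the arm, as the interface text tells. Shifts and turns lie within -1 to 1; 1 stands for 0.2 m of shift or pi/2 rad of turn. Its arguments: {"type":"object","properties":{"commands":{"type":"array","items":{"type":"array","items":{"type":"array","items":{"type":"number","minimum":-1,"maximum":1}}}},"grip_force":{"type":"number"}},"required":["commands"]}

```bash
mkdir -p pics; cat > h.py <<'E'
import numpy as np,cv2
from bench import get_obs,viewer,r
from scipy.spatial.transform import Rotation as R
def cam(f):
    H,W=f['pixels'].shape[:2]; fl=H/2/np.tan(np.radians(f['fovy'])/2); return fl,f['cx'],f['cy']
def ray(f,u,v):
    fl,cx,cy=cam(f); M=np.linalg.inv(f['world_to_cam']); d=M[:3,:3]@np.array([(u-cx)/fl,-(v-cy)/fl,-1]); return M[:3,3],d
def atz(f,u,v,z):
    o,d=ray(f,u,v); return o+d*(z-o[2])/d[2]
def proj(f,p):
    fl,cx,cy=cam(f); c=f['world_to_cam']@np.r_[p,1]; return cx+fl*c[0]/-c[2], cy-fl*c[1]/-c[2]
def save(f,n): cv2.imwrite(n,f['pixels'][:,:,::-1])
E
python3 - <<'E'
from h import *
o=get_obs();print({k:np.round(v,3) for k,v in o.items()}); print(R.from_rotvec(o['orientation']).as_matrix().round(3))
fs=[]
for n in('scene','top'):
    f=viewer.grab_frame(n);fs.append(f['pixels'])
    print(n,[k for k in f],f['fovy'],f['cx'],f['cy'],np.linalg.inv(f['world_to_cam']).round(3).tolist())
    for t in ('lever','handle','knob_mid','pad','heatsink','spool','fluxbottle','ratchet_axis'):
        try:
            L=viewer.trace(f,t)
            for l in L[:2]:
                ys,xs=np.nonzero(l['pixels']);print(n,t,round(l['score'],2),l['rect'],xs.mean().round(1),ys.mean().round(1))
        except Exception as e: print(t,e)
    cv2.imwrite(f'pics/{n}0.png',cv2.resize(f['pixels'][:,:,::-1],(768,576)))
E
```

```text
{'clock': np.float64(0.0), 'joints': array([-1.262,  0.478,  0.022,  1.556, -0.011,  1.109, -0.083]), 'qvel': array([-0.001,  0.001,  0.002,  0.001,  0.   , -0.   , -0.001]), 'tau': array([-0.0000e+00, -5.9645e+01,  1.6070e+00, -2.8121e+01,  1.2000e-02,
        9.0000e-03,  0.0000e+00]), 'tcp_pos': array([0.273, 0.617, 0.23 ]), 'orientation': array([-6.500e-01, -3.073e+00,  3.000e-03]), 'contact_force': array([-0.332,  0.22 ,  0.712]), 'moment': array([ 0.005,  0.001, -0.01 ]), 'gripper_force': np.float64(0.0), 'grip_width': np.float64(0.086)}
[[-0.914  0.405 -0.001]
 [ 0.405  0.914 -0.002]
 [-0.    -0.002 -1.   ]]
scene ['pixels', 'fovy', 'cx', 'cy', 'world_to_cam', 'shot'] 44.93240164682792 257.3432249242365 195.7232536968927 [[-0.867, -0.356, 0.349, 0.886], [0.499, -0.619, 0.607, 0.495], [-0.0, 0.7, 0.714, 0.635], [0.0, 0.0, 0.0, 1.0]]
scene lever 0.58 [252.6, 157.9, 287.0, 175.5] 270.2 164.6
scene knob_mid 0.59 [345.1, 142.9, 359.7, 173.9] 351.3 156.4
scene pad 0.91 [212.3, 177.1, 230.0, 220.4] 222.7 195.4
scene pad 0.6 [251.1, 148.1, 359.5, 192.9] 297.5 171.5
scene heatsink 0.59
[... 343 characters left out ...]
[-0.03, 0.989, -0.147, 0.485], [-0.999, -0.033, -0.023, 0.022], [-0.028, 0.146, 0.989, 0.944], [0.0, 0.0, 0.0, 1.0]]
top lever 0.6 [291.1, 199.3, 305.9, 240.8] 295.7 223.3
top handle 0.73 [253.9, 200.3, 319.0, 303.5] 288.8 242.4
top knob_mid 0.58 [256.0, 289.9, 269.1, 300.0] 261.6 295.7
top pad 0.75 [278.1, 165.6, 322.9, 176.9] 301.2 170.0
top heatsink 0.69 [285.3, 132.2, 318.2, 167.3] 300.5 150.8
top heatsink 0.38 [211.9, 183.8, 242.7, 222.4] 225.6 202.0
top spool 0.8 [212.0, 188.1, 241.6, 220.5] 225.1 202.0
top fluxbottle 0.65 [366.8, 179.6, 393.6, 200.7] 376.7 192.0
top ratchet_axis 0.79 [252.4, 91.6, 326.4, 304.6] 295.3 195.1
top ratchet_axis 0.52 [285.0, 198.8, 307.9, 239.0] 296.0 223.6
```

View pics/top0.png

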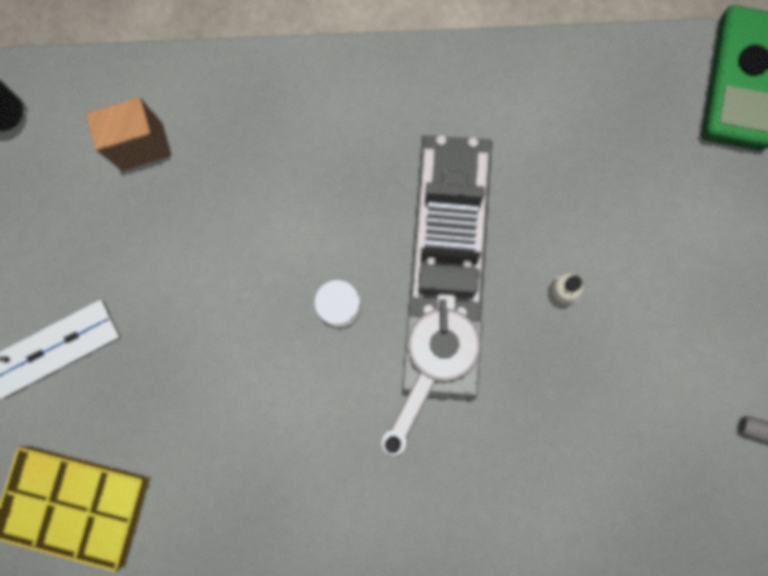

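View pics/scene0.png

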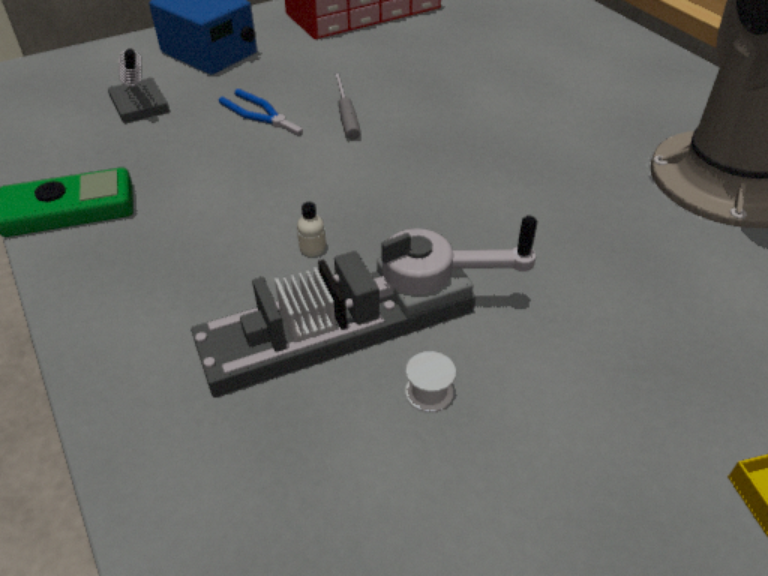

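The top view shows the head at about (296,230) in full-frame pixels, the knob at (262,295), the lever tip at (295.5,203) and the bed running up the image.

```bash
python3 - <<'E'
from h import *
f=viewer.grab_frame('top')
c=atz(f,296,230,.092);k=atz(f,262,295.5,.135);l=atz(f,295.3,202,.12)
a=atz(f,303,92,.03);print('anvil end mid bed',a)
# circle fit of head top
g=cv2.resize(f['pixels'],None,fx=1,fy=1)[:,:,:]
m=(g.min(2)>140).astype(np.uint8); m[:, :260]=0;m[:195]=0;m[265:]=0
ys,xs=np.nonzero(m);print(xs.min(),xs.max(),ys.min(),ys.max())
hs=atz(f,300.5,150.8,.05);sp=atz(f,225,202,.04);fb=atz(f,380,190,.06)
for n,p in dict(c=c,k=k,l=l,hs=hs,sp=sp,fb=fb).items(): print(n,p.round(4))
print('knob dist',np.linalg.norm((k-c)[:2]),'ang',np.arctan2(*(k-c)[1::-1]),'lever',np.arctan2(*(l-c)[1::-1]),'bed',np.arctan2(*(hs-c)[1::-1]))
s=viewer.grab_frame('scene')
for z,(u,v) in ((.135,(352.5,145.5)),):print('knob scene',atz(s,u,v,z))
print('head scene',atz(s,279,165,.092), [np.round(proj(s,p),1) for p in (c,k,l)])
E
```

```text
anvil end mid bed [ 0.81792572 -0.04035052  0.03      ]
260 511 195 264
c [ 0.5505 -0.014   0.092 ]
k [0.4446 0.0459 0.135 ]
l [ 0.595  -0.0135  0.12  ]
hs [ 0.6986 -0.0298  0.05  ]
sp [0.61   0.1116 0.04  ]
fb [ 0.6195 -0.1676  0.06  ]
knob dist 0.1216850269854638 ang 2.62627089754536 lever 0.011136188448532073 bed -0.10585910457544204
knob scene [0.44375683 0.04766791 0.135     ]
head scene [ 0.55048616 -0.01253591  0.092     ] [array([278.5, 164.5]), array([351.5, 145.1]), array([256.7, 161. ])]
```

Request:
play_rows --commands '[[[1,-0.88,-0.68,0,0],[1,-0.88,-0.68,0,0],[1,-0.88,-0.68,0,0],[1,-0.88,-0.68,0,0],[1,-0.88,-0.68,0,0],[1,-0.88,-0.68,0,0],[1,-0.88,-0.68,0,0]]]' --grip_force 30

```text
clock: 1.58
tcp_pos: [0.3826, 0.4168, 0.2317]
orientation: [0.662, 3.069, -0.002]
contact_force: [0.4, 0.2, 0.1]
grip_width: 0.0006
gripper_force: 0.0
```

Request:
play_rows --commands '[[[1,-0.88,-0.68,0,0],[1,-0.88,-0.68,0,0],[1,-0.88,-0.68,0,0],[1,-0.88,-0.68,0,0],[1,-0.88,-0.68,0,0],[1,-0.88,-0.68,0,0],[1,-0.88,-0.68,0,0]]]'

```text
clock: 2.17
tcp_pos: [0.4872, 0.2223, 0.2316]
orientation: [0.66, 3.07, -0.001]
contact_force: [0.0, -0.4, 0.5]
grip_width: -0.0001
gripper_force: 0.0
```

Request:
play_rows --commands '[[[1,-0.75,-0.58,0,0],[1,-0.75,-0.58,0,0],[1,-0.75,-0.58,0,0],[1,-0.75,-0.58,0,0],[1,-0.75,-0.58,0,0],[1,-0.75,-0.58,0,0],[1,-0.75,-0.58,0,0]]]'

```text
clock: 2.75
tcp_pos: [0.5756, 0.0601, 0.2311]
orientation: [-0.651, -3.073, -0.001]
contact_force: [0.5, 1.3, 0.4]
grip_width: -0.0002
gripper_force: 0.0
```

```bash
cat >> h.py <<'E'
A=np.array([.5505,-.0135]); TX=lambda:R.from_rotvec(get_obs()['orientation']).as_matrix()
def wristf():
    o=get_obs(); f=viewer.grab_frame('wrist'); T=np.eye(4);T[:3,:3]=R.from_rotvec(o['orientation']).as_matrix();T[:3,3]=o['tcp_pos']
    f['world_to_cam']=np.linalg.inv(T@f['hand_eye']); return f
E
python3 - <<'E'
from h import *
f=wristf();save(f,'pics/w1.png')
for p in ((.5505,-.0135,.092),(.595,-.0135,.12)): print(np.round(proj(f,np.array(p)),1))
M=TX();tx=np.arctan2(M[1,0],M[0,0])
print(tx)
p=get_obs()['tcp_pos']
for th in (.05,-.1,-.3,-.5,-.7,-.9,-1.0,-1.1,-1.15,-1.2):
    n=np.array([np.sin(th),-np.cos(th)]);e=np.array([np.cos(th),np.sin(th)])
    d=th-tx+np.pi
    best=max(((M[:2,0]*a+M[:2,1]*b) for a in(.011,-.011) for b in(.0145,-.0145)),key=lambda v:v@n)
    P=A+.036*e-n*(.004)-best
    if th>0: P-=.018*n
    D=np.r_[P,.102]-p
    print(th,P.round(4),(M.T@D/.2).round(3))
E
```

```text
[173.7 185.1]
[190.2 240.9]
2.726789916774407
0.05 [0.5811 0.028 ] [-0.096 -0.142  0.645]
-0.1 [0.5825 0.0046] [-0.15  -0.247  0.645]
-0.3 [ 0.5819 -0.0026] [-0.161 -0.281  0.645]
-0.5 [ 0.5999 -0.0184] [-0.276 -0.317  0.644]
-0.7 [ 0.5965 -0.0248] [-0.273 -0.353  0.644]
-0.9 [ 0.5919 -0.0304] [-0.263 -0.388  0.644]
-1.0 [ 0.5892 -0.0328] [-0.256 -0.404  0.644]
-1.1 [ 0.5863 -0.0349] [-0.247 -0.42   0.644]
-1.15 [ 0.5848 -0.0359] [-0.242 -0.427  0.644]
-1.2 [ 0.5832 -0.0368] [-0.236 -0.434  0.644]
```

View pics/w1.png

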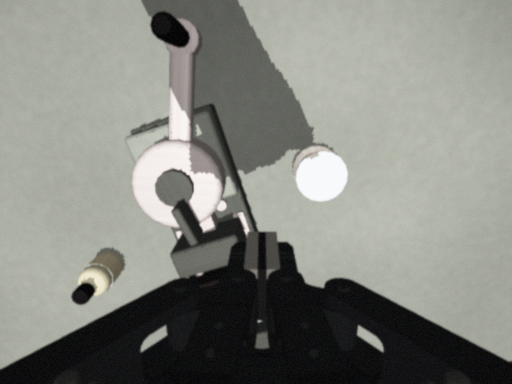

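Wrist view: head centre (177,184), lever from there to (192,240), knob (170,27). This agrees with my estimate to about 2 mm. I'll go down beside the fin.

Request:
play_rows --commands '[[[1,-0.096,-0.142,0.2,0],[1,-0.096,-0.142,0.4,0],[1,-0.096,-0.142,0.55,0],[1,-0.096,-0.142,0.645,0],[1,-0.096,-0.142,0.645,0],[1,-0.096,-0.142,0.645,0]]]'

```text
clock: 3.3
tcp_pos: [0.5805, 0.0281, 0.1018]
orientation: [-0.644, -3.072, -0.0]
contact_force: [1.4, -0.2, 0.6]
grip_width: -0.0
gripper_force: 0.0
```

Request:
play_rows --commands '[[[1,-0.02,-0.04,0,0],[1,-0.04,-0.08,0,0],[1,-0.054,-0.105,0,0],[1,-0.06,-0.122,0,0],[1,-0.065,-0.139,0,0]]]'

```text
clock: 3.72
tcp_pos: [0.5832, -0.0054, 0.1037]
orientation: [0.65, 3.071, 0.002]
contact_force: [1.2, 2.7, 3.0]
grip_width: 0.0001
gripper_force: 1.2
```

Request:
play_rows --commands '[[[1,-0.035,-0.018,0,0],[1,-0.07,-0.03,0,0],[1,-0.112,-0.045,0,0],[1,-0.112,-0.072,0,0],[1,-0.107,-0.09,0,0],[1,-0.102,-0.107,0,0]]]'

```text
clock: 4.22
tcp_pos: [0.5923, -0.0344, 0.1024]
orientation: [0.651, 3.072, -0.001]
contact_force: [2.5, 0.6, 0.5]
grip_width: -0.0001
gripper_force: 1.1
```

Request:
play_rows --commands '[[[1,0.007,-0.016,0,0],[1,0.01,-0.023,0,0]]]'

```text
clock: 4.38
tcp_pos: [0.5877, -0.0374, 0.1024]
orientation: [0.651, 3.073, -0.001]
contact_force: [2.2, 0.4, -0.3]
grip_width: -0.0
gripper_force: 0.9
```

Request:
play_rows --commands '[[[1,0.007,-0.009,0,0],[1,0.013,-0.016,0,0]]]'

```text
clock: 4.55
tcp_pos: [0.5847, -0.0385, 0.1025]
orientation: [0.65, 3.073, 0.0]
contact_force: [4.9, 0.6, -1.2]
grip_width: -0.0001
gripper_force: 2.4
```

Request:
play_rows --commands '[[[1,0.006,-0.008,0,0],[1,0.01,-0.012,0,0]]]'

```text
clock: 4.72
tcp_pos: [0.5824, -0.0397, 0.1026]
orientation: [0.649, 3.072, 0.0]
contact_force: [5.9, 0.2, -0.9]
grip_width: -0.0004
gripper_force: 3.1
```

Request:
play_rows --commands '[[[1,0.006,-0.008,0,0],[1,0.01,-0.012,0,0]]]'

```text
clock: 4.88
tcp_pos: [0.5812, -0.0403, 0.1029]
orientation: [0.648, 3.069, 0.002]
contact_force: [10.2, 1.1, -4.6]
grip_width: -0.0002
gripper_force: 5.1
```

```bash
python3 - <<'E'
from h import *
print(get_obs()['contact_force'],get_obs()['tcp_pos'])
f=wristf();g=viewer.grab_frame('scene')
a=f['pixels'][80:300,90:330];b=g['pixels'][120:220,190:390]
cv2.imwrite('pics/w2.png',np.hstack([cv2.resize(a[:,:,::-1],(400,366)),cv2.resize(b[:,:,::-1],(400,200)).repeat(1,0) if 0 else cv2.copyMakeBorder(cv2.resize(b[:,:,::-1],(400,200)),0,166,0,0,0)]))
for th in(-.9,-1.115): 
  print(th,proj(f,np.r_[A+.048*np.array([np.cos(th),np.sin(th)]),.12]),proj(g,np.r_[A+.048*np.array([np.cos(th),np.sin(th)]),.12]))
E
```

```text
[10.16246609  1.11326575 -4.62557035] [ 0.58119157 -0.04034885  0.10286862]
-0.9 (np.float64(236.8817918056293), np.float64(277.4123234425747)) (np.float64(253.1907910951771), np.float64(145.81934104956557))
-1.115 (np.float64(216.2670038241789), np.float64(265.4059065613965)) (np.float64(255.9682827212444), np.float64(142.49078038823853))
```

View pics/w2.png

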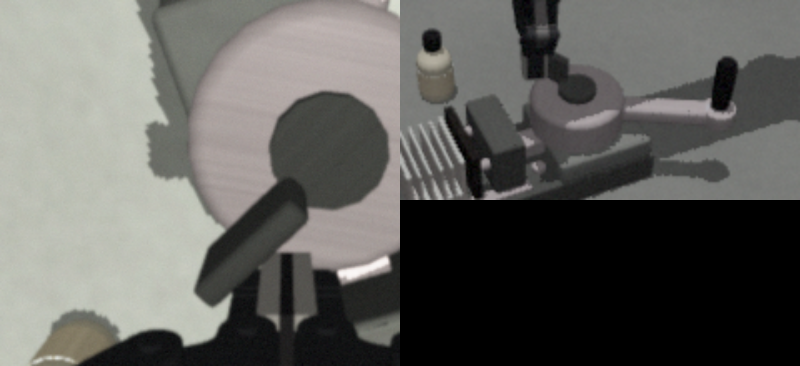

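Request:
play_rows --commands '[[[1,0.006,-0.008,0,0],[1,0.006,-0.008,0,0],[1,0.006,-0.008,0,0]]]'

```text
clock: 5.23
tcp_pos: [0.5804, -0.0407, 0.1029]
orientation: [0.646, 3.068, 0.003]
contact_force: [11.2, 1.8, -5.9]
grip_width: -0.0001
gripper_force: 5.6
```

Request:
play_rows --commands '[[[1,-0.06,0.09,0,0],[1,-0.06,0.09,0,0],[1,-0.06,0.09,-0.2,0],[1,-0.06,0.09,-0.4,0],[1,-0.06,0.09,-0.6,0],[1,-0.06,0.09,-0.6,0]]]'

```text
clock: 5.73
tcp_pos: [0.5985, -0.0311, 0.2298]
orientation: [0.649, 3.064, 0.005]
contact_force: [1.7, 0.1, 0.1]
grip_width: 0.0
gripper_force: 0.0
```

```bash
cat > loc.py <<'E'
from h import *
f=viewer.grab_frame('top')
for t in('knob_mid','lever','handle'):
    for l in viewer.trace(f,t)[:2]:
        ys,xs=np.nonzero(l['pixels']);u,v=xs.mean(),ys.mean();z={'knob_mid':.13,'lever':.12,'handle':.08}[t]
        p=atz(f,u,v,z)[:2];w=p-A;print(t,round(l['score'],2),u.round(1),v.round(1),p.round(4),'dist',np.linalg.norm(w).round(4),'ang',np.arctan2(w[1],w[0]).round(3),l['rect'])
save(f,'pics/t_last.png')
M=TX();print(get_obs()['tcp_pos'].round(4),M.round(3).tolist())
E
python3 loc.py
```

```text
knob_mid 0.43 257.2 293.1 [0.4484 0.0537] dist 0.1222 ang 2.56 [252.5, 287.9, 262.3, 298.1]
handle 0.83 269.6 263.8 [0.4949 0.033 ] dist 0.0724 ang 2.445 [250.0, 214.1, 284.6, 300.1]
[ 0.5938 -0.0304  0.2209] [[-0.914, 0.405, -0.003], [0.405, 0.914, 0.0], [0.003, -0.001, -1.0]]
```

Request:
play_rows --commands '[[[0.35,0.82,0.085,0,0.106],[0.35,0.82,0.085,0,0.106],[0.35,0.82,0.085,0,0.106],[0.35,0.82,0.085,0,0.106],[0.35,0.82,0.085,0,0.106],[0.35,0.82,0.085,0,0.106],[0.35,0.82,0.085,0,0.106],[0.35,0.82,0.085,0,0.106]]]'

```text
clock: 6.6
tcp_pos: [0.4528, 0.0508, 0.2218]
orientation: [-0.905, -3.008, 0.002]
contact_force: [-1.5, -0.9, -0.5]
grip_width: 0.0276
gripper_force: 0.0
```

```bash
python3 loc.py; python3 - <<'E'
from h import *
f=wristf();save(f,'pics/w3.png')
for l in viewer.trace(f,'knob_mid'):
    print(l['score'],l['rect'])
print(proj(f,np.array([.446,.055,.135])),proj(f,np.array([.446,.055,.085])),get_obs()['grip_width'])
E
```

```text
knob_mid 0.73 296.5 228.9 [ 0.5493 -0.0132] dist 0.0012 ang 2.915 [271.3, 207.9, 323.8, 254.7]
knob_mid 0.61 298.8 184.3 [ 0.6229 -0.02  ] dist 0.0727 ang -0.089 [270.1, 91.6, 325.5, 267.8]
lever 0.92 300.5 226.4 [ 0.554  -0.0205] dist 0.0078 ang -1.102 [286.5, 216.8, 324.6, 241.9]
handle 0.93 296.3 229.0 [ 0.5532 -0.0151] dist 0.0032 ang -0.541 [271.7, 205.7, 323.5, 253.8]
[0.4529 0.0509 0.222 ] [[-0.834, 0.552, -0.0], [0.552, 0.834, -0.001], [-0.0, -0.001, -1.0]]
0.98 [246.9, 165.3, 274.3, 197.2]
(np.float64(260.6436379300641), np.float64(184.90188776738268)) (np.float64(260.8629084917377), np.float64(169.2905158482004)) 0.0275215483854566
```

View pics/w3.png

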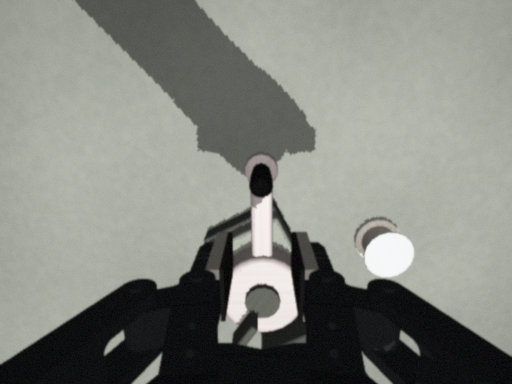

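Wrist view: the knob (261,180) is centred between the finger pads, and the lever is thrown over. I'll go down around the knob.

Request:
play_rows --commands '[[[0.35,0.01,0,0.2,0],[0.35,0.01,0,0.4,0],[0.35,0.01,0,0.55,0],[0.35,0.01,0,0.63,0],[0.35,0.01,0,0.63,0]]]'

```text
clock: 7.32
tcp_pos: [0.4483, 0.0519, 0.0932]
orientation: [-0.902, -3.004, 0.006]
contact_force: [-0.4, -0.3, 0.9]
grip_width: 0.0278
gripper_force: 0.0
```

```bash
cat > arc.py <<'E'
import sys
from h import *
# usage: arc.py dphi nrows [radius]: rows along arc from the present tool-x angle, dphi>0 clockwise
d=float(sys.argv[1]);n=int(sys.argv[2]);rad=float(sys.argv[3]) if len(sys.argv)>3 else .119
o=get_obs();M=TX();p=o['tcp_pos'];w=p[:2]-A;a0=np.arctan2(w[1],w[0]);tx=np.arctan2(M[1,0],M[0,0])
print('rad',np.linalg.norm(w).round(4),'ang',a0.round(3),'toolx',tx.round(3),'z',p[2].round(4),'F',o['contact_force'].round(1),'w',o['grip_width'].round(4))
for i in range(1,n+1):
    a=a0-d*i/n; P=np.r_[A+rad*np.array([np.cos(a),np.sin(a)]),.095]
    s=M.T@(P-p)/.2; turn=-(((a-tx)+np.pi)%(2*np.pi)-np.pi)/(np.pi/2)
    print([0.35,*[round(float(x),3) for x in s],round(float(turn),3)],end=', ')
E
python3 arc.py -1.15 12
```

```text
Traceback (most recent call last):
  File "arc.py", line 6, in <module>
    print('rad',np.linalg.norm(w).round(4),'ang',a0.round(3),'toolx',tx.round(3),'z',p[2].round(4),'F',o['contact_force'].round(1),'w',o['grip_width'].round(4))
                                                                                                                                       ^^^^^^^^^^^^^^^^^^^^^
AttributeError: 'float' object has no attribute 'round'
```

```bash
sed -i "s/o\['grip_width'\].round(4)/round(o['grip_width'],4)/" arc.py; python3 arc.py -1.1 12
```

```text
rad 0.1213 ang 2.573 toolx 2.558 z 0.0932 F [-0.4 -0.3  0.9] w 0.0278
[0.35, -0.015, -0.054, -0.009, -0.068], [0.35, -0.023, -0.108, -0.009, -0.126], [0.35, -0.036, -0.161, -0.008, -0.184], [0.35, -0.054, -0.213, -0.008, -0.243], [0.35, -0.077, -0.262, -0.008, -0.301], [0.35, -0.104, -0.31, -0.008, -0.359], [0.35, -0.135, -0.354, -0.008, -0.418], [0.35, -0.17, -0.396, -0.008, -0.476], [0.35, -0.209, -0.434, -0.008, -0.534], [0.35, -0.251, -0.469, -0.008, -0.593], [0.35, -0.297, -0.499, -0.008, -0.651], [0.35, -0.344, -0.525, -0.008, -0.709],
```

Request:
play_rows --commands '[[[0.35,-0.015,-0.054,-0.009,-0.068],[0.35,-0.023,-0.108,-0.009,-0.126],[0.35,-0.036,-0.161,-0.008,-0.184],[0.35,-0.054,-0.213,-0.008,-0.243],[0.35,-0.077,-0.262,-0.008,-0.301],[0.35,-0.104,-0.31,-0.008,-0.359]]]'

```text
clock: 7.82
tcp_pos: [0.4345, -0.0107, 0.0991]
orientation: [0.023, 3.14, 0.001]
contact_force: [-0.2, 2.7, -1.6]
grip_width: 0.0275
gripper_force: 1.0
```

```bash
python3 arc.py -0.58 7
```

```text
rad 0.116 ang 3.118 toolx 3.127 z 0.0991 F [-0.2  2.7 -1.6] w 0.0275
[0.35, 0.014, -0.049, 0.021, -0.047], [0.35, 0.008, -0.098, 0.021, -0.1], [0.35, -0.002, -0.146, 0.021, -0.152], [0.35, -0.015, -0.194, 0.021, -0.205], [0.35, -0.033, -0.24, 0.021, -0.258], [0.35, -0.054, -0.284, 0.021, -0.311], [0.35, -0.079, -0.327, 0.021, -0.363],
```

Request:
play_rows --commands '[[[0.35,0.005,-0.049,0,-0.047],[0.35,0.003,-0.098,0,-0.1],[0.35,-0.006,-0.146,0,-0.152],[0.35,-0.02,-0.194,0,-0.205],[0.35,-0.037,-0.24,0,-0.258],[0.35,-0.058,-0.284,0,-0.311],[0.35,-0.083,-0.327,0,-0.363],[0.35,-0.083,-0.327,0,-0.363]]]'

```text
clock: 8.48
tcp_pos: [0.451, -0.0781, 0.0993]
orientation: [-0.854, 3.021, -0.003]
contact_force: [0.5, 0.1, 0.9]
grip_width: 0.0279
gripper_force: 0.0
```

```bash
python3 loc.py; python3 arc.py 0.6 6
```

```text
lever 0.79 296.7 223.7 [ 0.5588 -0.0144] dist 0.0083 ang -0.109 [287.3, 199.6, 306.9, 240.2]
handle 0.68 299.3 234.8 [ 0.5429 -0.02  ] dist 0.0099 ang -2.434 [270.8, 198.4, 326.3, 281.3]
handle 0.3 298.7 170.0 [ 0.6569 -0.0234] dist 0.1068 ang -0.093 [279.3, 164.0, 322.3, 176.1]
[ 0.4494 -0.076   0.0984] [[-0.853, -0.522, 0.001], [-0.522, 0.853, 0.0], [-0.001, -0.0, -1.0]]
rad 0.1189 ang -2.588 toolx -2.593 z 0.0984 F [-0.5 -0.3 -0.6] w 0.0274
[0.35, -0.002, 0.059, 0.017, 0.061], [0.35, -0.011, 0.118, 0.017, 0.124], [0.35, -0.025, 0.176, 0.017, 0.188], [0.35, -0.045, 0.232, 0.017, 0.252], [0.35, -0.071, 0.286, 0.017, 0.315], [0.35, -0.102, 0.336, 0.017, 0.379],
```

Request:
play_rows --commands '[[[0.35,-0.002,0.059,0,0.061],[0.35,-0.011,0.118,0,0.124],[0.35,-0.025,0.176,0,0.188],[0.35,-0.045,0.232,0,0.252],[0.35,-0.071,0.286,0,0.315],[0.35,-0.102,0.336,0,0.379]]]'

```text
clock: 9.18
tcp_pos: [0.431, -0.0093, 0.0983]
orientation: [0.081, 3.14, -0.003]
contact_force: [-0.6, -7.7, 1.5]
grip_width: 0.0279
gripper_force: 4.3
```

```bash
cat >> arc.py <<'E'
print(); e=-np.array([-np.sin(a0),np.cos(a0)]); F=o['contact_force'][:2]; print('tangential resist',-(F@e).round(2),'radial',(F@(w/np.linalg.norm(w))).round(2))
E
python3 arc.py 0.5 6
```

```text
rad 0.1195 ang 3.106 toolx 3.09 z 0.0983 F [-0.6 -7.7  1.5] w 0.0279
[0.35, -0.004, 0.05, 0.016, 0.043], [0.35, -0.009, 0.099, 0.016, 0.096], [0.35, -0.019, 0.148, 0.016, 0.149], [0.35, -0.032, 0.195, 0.016, 0.202], [0.35, -0.05, 0.242, 0.016, 0.255], [0.35, -0.071, 0.286, 0.016, 0.308], 
tangential resist 7.68 radial 0.34
```

Request:
play_rows --commands '[[[0.35,-0.004,0.05,0,0.043],[0.35,-0.009,0.099,0,0.096]]]'

```text
clock: 9.35
tcp_pos: [0.4334, 0.0102, 0.0982]
orientation: [-0.315, -3.125, 0.003]
contact_force: [-1.9, -7.7, 4.3]
grip_width: 0.0279
gripper_force: 4.2
```

```bash
python3 arc.py 0.32 4
```

```text
rad 0.1195 ang 2.942 toolx 2.941 z 0.0982 F [-1.9 -7.7  4.3] w 0.0279
[0.35, -0.004, 0.048, 0.016, 0.05], [0.35, -0.01, 0.095, 0.016, 0.101], [0.35, -0.019, 0.141, 0.016, 0.152], [0.35, -0.032, 0.187, 0.016, 0.203], 
tangential resist 7.93 radial 0.33
```

Request:
play_rows --commands '[[[0.35,-0.004,0.048,0,0.05],[0.35,-0.01,0.095,0,0.101]]]'

```text
clock: 9.52
tcp_pos: [0.4386, 0.0283, 0.0981]
orientation: [-0.563, -3.089, 0.004]
contact_force: [-3.1, -8.4, 6.0]
grip_width: 0.0277
gripper_force: 4.2
```

```bash
python3 arc.py 0.32 4
```

```text
rad 0.1194 ang 2.784 toolx 2.781 z 0.0981 F [-3.1 -8.4  6. ] w 0.0277
[0.35, -0.004, 0.048, 0.016, 0.049], [0.35, -0.01, 0.095, 0.015, 0.1], [0.35, -0.019, 0.142, 0.015, 0.151], [0.35, -0.032, 0.187, 0.015, 0.202], 
tangential resist 8.96 radial -0.04
```

Request:
play_rows --commands '[[[0.35,-0.004,0.048,0,0.049]]]'

```text
clock: 9.6
tcp_pos: [0.4423, 0.037, 0.0981]
orientation: [-0.681, -3.065, 0.004]
contact_force: [-4.4, -7.6, 7.1]
grip_width: 0.0278
gripper_force: 4.2
```

Request:
play_rows --commands '[[[0.35,-0.004,0.048,0,0.049]]]'

```text
clock: 9.68
tcp_pos: [0.4468, 0.0454, 0.098]
orientation: [-0.798, -3.036, 0.005]
contact_force: [-4.4, -7.5, 7.5]
grip_width: 0.028
gripper_force: 4.2
```

```bash
python3 arc.py 0.24 3; python3 loc.py
```

```text
rad 0.1192 ang 2.625 toolx 2.628 z 0.098 F [-4.4 -7.5  7.5] w 0.028
[0.35, -0.003, 0.048, 0.015, 0.053], [0.35, -0.009, 0.095, 0.015, 0.104], [0.35, -0.019, 0.141, 0.015, 0.155], 
tangential resist 8.72 radial 0.07
lever 0.63 300.0 225.8 [ 0.555  -0.0197] dist 0.0077 ang -0.938 [288.0, 213.1, 325.8, 243.1]
handle 0.95 295.5 230.3 [ 0.551  -0.0136] dist 0.0005 ang -0.217 [271.6, 204.5, 320.3, 257.9]
[0.4474 0.0463 0.0979] [[-0.873, 0.487, -0.002], [0.487, 0.873, -0.001], [0.001, -0.002, -1.0]]
```

Request:
play_rows --commands '[[[0.35,-0.003,0.048,-0.01,0.053]]]'

```text
clock: 9.97
tcp_pos: [0.45, 0.052, 0.099]
orientation: [-0.918, -2.999, 0.008]
contact_force: [-4.3, -8.2, -6.7]
grip_width: 0.0276
gripper_force: 4.2
```

Request:
play_rows --commands '[[[0.35,-0.004,0.048,0,0.049]]]'

```text
clock: 10.05
tcp_pos: [0.4559, 0.0602, 0.0989]
orientation: [-1.038, -2.959, 0.008]
contact_force: [-6.5, -6.0, -0.4]
grip_width: 0.0275
gripper_force: 4.3
```

```bash
python3 arc.py -0.6 6
```

```text
rad 0.1199 ang 2.48 toolx 2.467 z 0.0989 F [-6.5 -6.  -0.4] w 0.0275
[0.35, -0.008, -0.059, 0.02, -0.072], [0.35, -0.018, -0.118, 0.02, -0.136], [0.35, -0.033, -0.175, 0.021, -0.199], [0.35, -0.054, -0.231, 0.021, -0.263], [0.35, -0.081, -0.284, 0.021, -0.327], [0.35, -0.113, -0.334, 0.022, -0.39], 
tangential resist 8.74 radial 1.47
```

Request:
play_rows --commands '[[[0.35,-0.004,-0.059,0,-0.072],[0.35,-0.014,-0.118,0,-0.136],[0.35,-0.03,-0.175,0,-0.199],[0.35,-0.051,-0.231,0,-0.263],[0.35,-0.078,-0.284,0,-0.327],[0.35,-0.11,-0.334,0,-0.39]]]'

```text
clock: 10.55
tcp_pos: [0.4349, -0.0031, 0.1]
orientation: [-0.079, -3.14, -0.001]
contact_force: [0.5, 1.0, -1.5]
grip_width: 0.028
gripper_force: 0.7
```

```bash
python3 arc.py -0.55 6
```

```text
rad 0.1161 ang 3.052 toolx 3.091 z 0.1 F [ 0.5  1.  -1.5] w 0.028
[0.35, 0.014, -0.054, 0.025, -0.033], [0.35, 0.009, -0.108, 0.025, -0.091], [0.35, -0.001, -0.162, 0.025, -0.15], [0.35, -0.016, -0.214, 0.025, -0.208], [0.35, -0.036, -0.265, 0.025, -0.267], [0.35, -0.061, -0.314, 0.025, -0.325], 
tangential resist -1.03 radial -0.37
```

Request:
play_rows --commands '[[[0.35,0.012,-0.054,0.01,-0.033],[0.35,0.007,-0.108,0.01,-0.091],[0.35,-0.003,-0.162,0.01,-0.15],[0.35,-0.018,-0.214,0.01,-0.208],[0.35,-0.038,-0.265,0.01,-0.267],[0.35,-0.063,-0.314,0.01,-0.325],[0.35,-0.063,-0.314,0.01,-0.325]]]'

```text
clock: 11.13
tcp_pos: [0.4452, -0.0683, 0.0982]
orientation: [-0.709, 3.06, -0.001]
contact_force: [0.0, -0.4, -0.1]
grip_width: 0.0278
gripper_force: 0.0
```

```bash
python3 arc.py 0.32 4
```

```text
rad 0.1187 ang -2.662 toolx -2.686 z 0.0982 F [ 0.  -0.4 -0.1] w 0.0278
[0.35, 0.001, 0.048, 0.016, 0.036], [0.35, -0.004, 0.095, 0.016, 0.087], [0.35, -0.012, 0.142, 0.016, 0.137], [0.35, -0.024, 0.188, 0.016, 0.188], 
tangential resist 0.41 radial 0.16
```

Request:
play_rows --commands '[[[0.35,0.001,0.048,0,0.045],[0.35,-0.004,0.095,0,0.095]]]'

```text
clock: 11.3
tcp_pos: [0.4372, -0.0497, 0.0981]
orientation: [-0.465, 3.106, -0.0]
contact_force: [0.3, -0.6, 1.5]
grip_width: 0.0277
gripper_force: 0.7
```

Request:
play_rows --commands '[[[0.35,-0.004,0.048,0,0.05]]]'

```text
clock: 11.38
tcp_pos: [0.4347, -0.0398, 0.0981]
orientation: [-0.343, 3.122, -0.0]
contact_force: [0.6, -3.0, 1.7]
grip_width: 0.0277
gripper_force: 1.3
```

Request:
play_rows --commands '[[[0.35,-0.004,0.048,0,0.05]]]'

```text
clock: 11.47
tcp_pos: [0.4334, -0.0306, 0.0982]
orientation: [-0.22, 3.133, -0.001]
contact_force: [0.8, -5.9, 1.2]
grip_width: 0.0278
gripper_force: 3.5
```

```bash
python3 arc.py 0.24 3
```

```text
rad 0.1183 ang -2.996 toolx -3.001 z 0.0982 F [ 0.8 -5.9  1.2] w 0.0278
[0.35, 0.002, 0.048, 0.016, 0.048], [0.35, -0.004, 0.095, 0.016, 0.099], [0.35, -0.013, 0.142, 0.016, 0.15], 
tangential resist 6.0 radial 0.04
```

Request:
play_rows --commands '[[[0.35,-0.002,0.048,0,0.05]]]'

```text
clock: 11.55
tcp_pos: [0.4325, -0.0218, 0.0982]
orientation: [-0.097, 3.139, -0.003]
contact_force: [1.0, -8.8, -0.4]
grip_width: 0.0278
gripper_force: 4.2
```

Request:
play_rows --commands '[[[0.35,-0.003,0.048,0,0.05]]]'

```text
clock: 11.63
tcp_pos: [0.4322, -0.0125, 0.0982]
orientation: [0.027, 3.141, -0.003]
contact_force: [-0.1, -8.8, 1.2]
grip_width: 0.028
gripper_force: 4.2
```

```bash
python3 arc.py 0.24 3
```

```text
rad 0.1183 ang 3.133 toolx 3.124 z 0.0982 F [-0.1 -8.8  1.2] w 0.028
[0.35, 0.002, 0.048, 0.016, 0.045], [0.35, -0.003, 0.095, 0.016, 0.096], [0.35, -0.012, 0.142, 0.015, 0.147], 
tangential resist 8.83 radial 0.04
```

Request:
play_rows --commands '[[[0.35,-0.002,0.048,0,0.049]]]'

```text
clock: 11.72
tcp_pos: [0.4325, -0.003, 0.0981]
orientation: [0.148, 3.138, -0.003]
contact_force: [-0.7, -7.2, 1.4]
grip_width: 0.0278
gripper_force: 4.2
```

Request:
play_rows --commands '[[[0.35,-0.003,0.048,0,0.05]]]'

```text
clock: 11.8
tcp_pos: [0.4337, 0.0065, 0.0981]
orientation: [-0.271, -3.13, 0.003]
contact_force: [-0.0, -8.0, 2.7]
grip_width: 0.0279
gripper_force: 4.2
```

```bash
python3 arc.py 0.24 3
```

```text
rad 0.1185 ang 2.972 toolx 2.969 z 0.0981 F [-0.  -8.   2.7] w 0.0279
[0.35, 0.001, 0.048, 0.015, 0.049], [0.35, -0.005, 0.095, 0.015, 0.1], [0.35, -0.014, 0.142, 0.015, 0.15], 
tangential resist 7.89 radial -1.34
```

Request:
play_rows --commands '[[[0.35,-0.003,0.048,0,0.05]]]'

```text
clock: 11.88
tcp_pos: [0.4356, 0.0158, 0.098]
orientation: [-0.394, -3.116, 0.003]
contact_force: [-1.6, -8.9, 3.2]
grip_width: 0.0279
gripper_force: 4.3
```

Request:
play_rows --commands '[[[0.35,-0.003,0.048,0,0.05]]]'

```text
clock: 11.97
tcp_pos: [0.4383, 0.025, 0.098]
orientation: [-0.516, -3.098, 0.004]
contact_force: [-2.9, -8.8, 4.5]
grip_width: 0.0277
gripper_force: 4.3
```

```bash
python3 arc.py 0.24 3
```

```text
rad 0.1186 ang 2.811 toolx 2.812 z 0.098 F [-2.9 -8.8  4.5] w 0.0277
[0.35, -0.0, 0.048, 0.015, 0.051], [0.35, -0.006, 0.095, 0.015, 0.102], [0.35, -0.015, 0.141, 0.015, 0.153], 
tangential resist 9.25 radial -0.11
```

Request:
play_rows --commands '[[[0.35,-0.003,0.048,-0.005,0.05]]]'

```text
clock: 12.05
tcp_pos: [0.441, 0.0338, 0.0985]
orientation: [-0.637, -3.074, 0.005]
contact_force: [-3.2, -8.6, -6.7]
grip_width: 0.0282
gripper_force: 4.2
```

Request:
play_rows --commands '[[[0.35,-0.003,0.048,0,0.05]]]'

```text
clock: 12.13
tcp_pos: [0.4445, 0.0423, 0.0982]
orientation: [-0.756, -3.045, 0.006]
contact_force: [-4.0, -7.9, 0.9]
grip_width: 0.0275
gripper_force: 4.6
```

```bash
python3 arc.py 0.24 3
```

```text
rad 0.1198 ang 2.657 toolx 2.655 z 0.0982 F [-4.  -7.9  0.9] w 0.0275
[0.35, -0.006, 0.048, 0.016, 0.049], [0.35, -0.011, 0.095, 0.016, 0.1], [0.35, -0.021, 0.142, 0.015, 0.151], 
tangential resist 8.86 radial -0.16
```

Request:
play_rows --commands '[[[0.35,-0.005,0.048,0,0.05]]]'

```text
clock: 12.22
tcp_pos: [0.4493, 0.0502, 0.0981]
orientation: [-0.875, -3.012, 0.007]
contact_force: [-5.9, -9.3, 3.6]
grip_width: 0.0277
gripper_force: 5.2
```

```bash
python3 arc.py 0.24 3
```

```text
rad 0.1196 ang 2.579 toolx 2.576 z 0.0981 F [-5.9 -9.3  3.6] w 0.0277
[0.35, -0.005, 0.048, 0.015, 0.049], [0.35, -0.01, 0.095, 0.015, 0.1], [0.35, -0.02, 0.142, 0.015, 0.151], 
tangential resist 10.99 radial -0.01
```

Request:
play_rows --commands '[[[0.35,-0.004,0.048,0,0.05]]]'

```text
clock: 12.3
tcp_pos: [0.4548, 0.0577, 0.0981]
orientation: [-0.993, -2.975, 0.008]
contact_force: [-7.1, -8.7, 5.1]
grip_width: 0.0278
gripper_force: 5.8
```

```bash
python3 arc.py -0.08 2
```

```text
rad 0.1193 ang 2.502 toolx 2.497 z 0.0981 F [-7.1 -8.7  5.1] w 0.0278
[0.35, -0.002, -0.024, 0.016, -0.029], [0.35, -0.004, -0.047, 0.016, -0.054], 
tangential resist 11.2 radial 0.55
```

Request:
play_rows --commands '[[[0.35,-0.001,0.012,0,0.012],[0.35,-0.001,0.012,0,0.012]]]'

```text
clock: 12.47
tcp_pos: [0.4568, 0.0601, 0.0981]
orientation: [-1.015, -2.968, 0.008]
contact_force: [-5.0, -7.2, 4.4]
grip_width: 0.0278
gripper_force: 4.4
```

Request:
play_rows --commands '[[[0.35,0,-0.012,0,0],[0.35,0,-0.027,0,0],[0.35,0,-0.027,0,0],[0.35,0,-0.027,-0.1,0],[0.35,0,-0.027,-0.25,0],[0.35,0,-0.027,-0.45,0],[0.35,0,-0.027,-0.65,0],[0.35,0,-0.027,-0.65,0]]]'

```text
clock: 13.13
tcp_pos: [0.4603, 0.0585, 0.2359]
orientation: [1.012, 2.965, 0.012]
contact_force: [1.7, -0.5, 0.3]
grip_width: 0.0275
gripper_force: 0.0
```

```bash
python3 loc.py; python3 - <<'E'
from h import *
f=viewer.grab_frame('scene');t=viewer.grab_frame('top')
a=cv2.resize(f['pixels'][110:250,160:380,::-1],(440,280),interpolation=2);b=cv2.resize(t['pixels'][80:310,240:350,::-1],(220,460))
cv2.imwrite('pics/end.png',np.hstack([cv2.copyMakeBorder(a,0,180,0,0,0),b]));print(get_obs()['contact_force'])
E
```

```text
handle 0.64 295.7 230.7 [ 0.5503 -0.014 ] dist 0.0005 ang -2.005 [273.7, 206.0, 320.4, 264.4]
[0.4556 0.0574 0.2281] [[-0.793, 0.609, -0.001], [0.609, 0.793, -0.0], [0.001, -0.001, -1.0]]
[ 0.69354041  0.00096041 -0.78840708]
```

View pics/end.png

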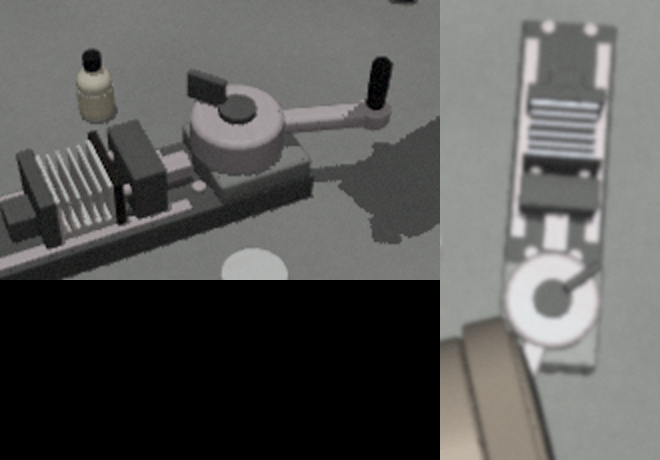

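The final picture shows the heat sink upright and gripped between pad and anvil. The lever is over, the bottle and spool are in place, and the arm is clear.

```bash
python3 -c "
from bench import r
print(r.hand_in())"
```

```text
the job is handed in; nothing more can be done
None
```

I handed the job in at about 13 s on the robot's clock, but `hand_in()` returned no verdict, so I can't confirm it passed. The direction lever is over, the handle free-wheeled back to about -0.6 rad, and two clockwise strokes gripped the heat sink at an estimated 35–40 N, inferred from the knob force. The arm is clear, and the spool and flux bottle were not touched.

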